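# Switch on the night-light at the bedside extension board

### The arm

A 6-joint arm with a two-finger parallel gripper is mounted at the origin on the work surface. World frame = base frame: x ahead of the robot, y to its left, z up, the work surface at z = 0. Lengths are in mm, angles in degrees, forces in N, time in s.
With the tool pointing down it reaches from about 350 to 850 mm from the base axis. Payload 8.1 kg.
Tool frame: the origin (TCP) lies on the centre line of the jaws, within the pads' length; the fingertips stand 14 mm ahead of it and the grasp point (between the pads) lies 5 mm behind it; z points along the fingers, y is the line along which they close (so a half turn about z gives the same grasp; the last joint's range is limited). The gripper opens to 85 mm and grips with 20 to 120 N. Pads are 22 mm wide; open, the fingers measure 114 mm over their backs; the gripper's body (76 mm by 85 mm) begins 54 mm behind the grasp point. The pads swing forward as they close: fully open they stand 13 mm farther back than shut.
Start: joints at [-75.768, 7.471, 85.268, -0, 87.261, -4.893], TCP at [196.601, -566.88, 208.092] pointing down, gripper open.
Joint ranges: [-169.43, 169.43], [-51.17, 129.36], [1.28, 143.12], [-76.62, 256.62], [0, 156.53], [-152.29, 152.29]. Speed limits (degrees/s): [136.94, 136.94, 159.86, 180, 180, 180].

### API

Orientations are given as [roll, pitch, yaw] about the fixed x, y, z axes, in that order (R = Rz(yaw) Ry(pitch) Rx(roll)).
In Python, from bench import sense, snapshot, camera_info, hand_in gives the robot as it stands. The module is installed in compiled form; this text tells all that it offers.
- The arm moves only by the tool apply_moves, never from a script. Its argument "deltas" is a list of rows, each a list of 7 numbers: the shift along the tool's x, y, z scaled (see below), then the turn, a rotation vector about the tool's x, y, z scaled (see below), then the opening, from 0 (shut) to 1 (fully open). In form: [[dx, dy, dz, ax, ay, az, claw], ...]. A call has 1 to 8 rows; each row shifts and turns the commanded pose from where the row before left it, along the tool's axes as they then stand; what a row does not reach is not made up. The controller multiplies each number of a shift by 0.03 m and each number of a turn by 0.08 rad. A row lasts 1/8 s, in which the tool goes at most 62.5 mm and 10.7 degrees, less where a joint would pass 70% of its speed; a pose out of reach is approached as far as the arm can. A call with a number of a shift or a turn outside -1 to 1 is refused whole. A call with a gripper value outside its range is refused whole. The fingers move at their own pace and stop on an object; "grip_force" is the grip in N (left out, the last holds). Time passes only in rows, so rows that do not move let the fingers close. It gives the time, the measured TCP pose, the force, the opening and the grip force at its end, in the units of the state.
- sense(): the state, without advancing time (a new reading comes with each control period).
- snapshot(name): name is "scene" or "top" or "wrist"; returns the picture (420x560x3 uint8, red, green, blue); there is no depth.
- camera_info(name): a dict with "vertical_fov" (degrees; the focal length in pixels is half the picture's height over the tangent of half this angle, whatever the lens; pixels are square), "cx", "cy" (the principal point, pixels), "origin" and "rotation" of the camera in the world; the wrist camera has in their place "tool_from_camera" (4x4, takes a point from camera to tool coordinates, whose origin is the TCP and whose axes are the flange's). Camera axes: x right, y up, looking along -z (the intrinsics and any distortion apply to the point x, -y, -z); pixel columns grow to the right and rows downward; lengths in mm; the calibration is good to about 2 mm. A picture is of the moment at which its call begins: read the wrist's pose just before it. camera_info takes no time and is no camera call.
- hand_in(): hands the job in; it is judged then, once.
The state is a dict: "time": time; "joint_pos": joint angles; "qd": joint speeds; "joint_efforts": joint torques, N m; "tool_pos": TCP position; "tcp_rot": TCP orientation; "ft_force": force on the tool from outside, world axes, zero at the start; "wrist_torque": the same for the moment, N m; "finger_gap": finger opening in mm; "grip_force": force on a finger pad.
Only numpy, scipy, OpenCV 4.12 (cv2) and the standard library are available. Lean on these libraries where they do the work, as an engineer would, in place of code of your own. Each camera call takes 0.05 s, during which the arm holds its last target. There are 200 camera calls.

### The job

Switch on the night-light on the nightstand: find the socket of the extension board that it is plugged into, and with a fingertip gently press the near half of the rocker switch directly in front of that socket until it is fully over, then draw the hand back. Leave the other two switches off, do not touch the plugged-in things, and leave the cup, paperweight, bottle and pencil box where they stand.

Things in the scene. Friction and masses are not known exactly. Their poses are not given: they have to be found in the camera images.
- board: Grey plastic three-way extension board (white rockers), 120 (its x) x 280 (its y) x 35 mm high, screwed to the nightstand top. Origin: centre of its underside. z up. Three rocker switches in a row along its -x (near) long side, each straight in front of its own socket in the row along its +x side; rows 60 mm apart, neighbours 75 mm apart.
- night_light: White plug-in night-light, mushroom shaped: 36 mm square foot 12 mm high, short stem, round dome 44 mm across, 45 mm high in all. Fixed in one of the three sockets (which one varies). Origin: centre of its underside, on the board's top, 35 mm above the nightstand top.
- charger: White charger brick, a plain upright block 30 x 42 x 42 mm high, fixed in another socket. Origin: centre of its underside.
- vaporiser: White mosquito vaporiser, a 40 x 44 x 18 mm box with a tapering chimney on top, 48 mm high in all, fixed in the remaining socket. Origin: centre of its underside.
- socket0 (a point): Centre of the left (board's +y) socket, on the board's top face (35 mm above the nightstand top), 30 mm to the board's +x and 60 mm beyond the hinge of its switch, switch0.
- switch0_press (a point): Spot to press on the left (board's +y) rocker switch: middle of the upper face of its near (board's -x) half, about 14 mm to -x of its hinge line; moves with the rocker. Height over the nightstand top: off 45 mm, fully on 40 mm. Rocker 28 mm wide (y), 48 mm long (x), a shallow V: at off the near half rises to 47.5 mm at its outer end, the far half is level at 40 mm.
- switch0 (a joint): Rocker of the left (board's +y) switch, rad: 0 off (near half up), 0.32 at the stop, fully on (near half down and level at 40 mm, far half up). Grows as the near half is pressed down; no spring, it stays where it is left. Takes about 2 to 4 N at the near half, then a hard stop.
- socket1 (a point): Centre of the middle socket, on the board's top face (35 mm above the nightstand top), 30 mm to the board's +x and 60 mm beyond the hinge of its switch, switch1.
- switch1_press (a point): Spot to press on the middle rocker switch: middle of the upper face of its near (board's -x) half, about 14 mm to -x of its hinge line; moves with the rocker. Height over the nightstand top: off 45 mm, fully on 40 mm. Rocker 28 mm wide (y), 48 mm long (x), a shallow V: at off the near half rises to 47.5 mm at its outer end, the far half is level at 40 mm.
- switch1 (a joint): Rocker of the middle switch, rad: 0 off (near half up), 0.32 at the stop, fully on (near half down and level at 40 mm, far half up). Grows as the near half is pressed down; no spring, it stays where it is left. Takes about 2 to 4 N at the near half, then a hard stop.
- socket2 (a point): Centre of the right (board's -y) socket, on the board's top face (35 mm above the nightstand top), 30 mm to the board's +x and 60 mm beyond the hinge of its switch, switch2.
- switch2_press (a point): Spot to press on the right (board's -y) rocker switch: middle of the upper face of its near (board's -x) half, about 14 mm to -x of its hinge line; moves with the rocker. Height over the nightstand top: off 45 mm, fully on 40 mm. Rocker 28 mm wide (y), 48 mm long (x), a shallow V: at off the near half rises to 47.5 mm at its outer end, the far half is level at 40 mm.
- switch2 (a joint): Rocker of the right (board's -y) switch, rad: 0 off (near half up), 0.32 at the stop, fully on (near half down and level at 40 mm, far half up). Grows as the near half is pressed down; no spring, it stays where it is left. Takes about 2 to 4 N at the near half, then a hard stop.
- cup: Pink ceramic cup, 76 mm across the rim, 85 mm high, loose beside one end of the board. Origin: centre of its underside.
- paperweight: Glass paperweight ball with a flat foot, 70 mm across, 64 mm high, loose beside the other end of the board. Origin: centre of its underside.
- bottle: Empty clear plastic bottle with a twist cap, 64 mm across, 190 mm high, light, loose behind the board. Origin: centre of its underside.
- pencil_box: Grey plastic pencil box with a sliding lid (shut), 66 (its x) x 200 (its y) x 30 mm high, loose behind the board. Origin: centre of its underside.
Mind the look-alikes: they are no part of the job. What is shaped like the cup but red or yellow is not meant.

How it is judged (in metres and radians):
On the way:
1. the fingers press the night-light's switch and it goes fully over (((horizontal distance between night_light and socket0 below 0.02 m and value of joint switch0 above 0.26 rad and contact force between the fingers and board above 0.2 N) or (horizontal distance between night_light and socket1 below 0.02 m and value of joint switch1 above 0.26 rad and contact force between the fingers and board above 0.2 N) or (horizontal distance between night_light and socket2 below 0.02 m and value of joint switch2 above 0.26 rad and contact force between the fingers and board above 0.2 N))), for 0.02 s.
At the end, for the whole second after the job is handed in: The rocker in front of the night-light's socket is fully over (above 0.26 of 0.32 rad), the other two are still off (below 0.08 rad), and the cup, paperweight, bottle and pencil box stand upright and at rest within 10 mm of where they were (((horizontal distance between night_light and socket0 below 0.02 m and value of joint switch0 above 0.26 rad and value of joint each of switch1, switch2 below 0.08 rad) or (horizontal distance between night_light and socket1 below 0.02 m and value of joint switch1 above 0.26 rad and value of joint each of switch0, switch2 below 0.08 rad) or (horizontal distance between night_light and socket2 below 0.02 m and value of joint switch2 above 0.26 rad and value of joint each of switch0, switch1 below 0.08 rad)) and distance of each of cup, paperweight, bottle, pencil_box from where it was at the start of the episode below 0.01 m and angle between each of cup, paperweight, bottle, pencil_box's own z axis and vertical below 0.1 rad and linear speed of each of cup, paperweight, bottle, pencil_box below 0.02 m/s); the robot touches nothing.
It fails at once if a switch other than the night-light's is pressed (past 0.08 rad) ((not (horizontal distance between night_light and socket0 below 0.02 m) and value of joint switch0 above 0.08 rad) or (not (horizontal distance between night_light and socket1 below 0.02 m) and value of joint switch1 above 0.08 rad) or (not (horizontal distance between night_light and socket2 below 0.02 m) and value of joint switch2 above 0.08 rad)).
It fails at once if the board or its switch is pressed hard (over 30 N) (contact force between the arm and board above 30 N).
It fails at once if the fingers press the board hard (over 30 N) (contact force between the fingers and board above 30 N).
It fails at once if the night-light, charger or vaporiser is touched (over 0.5 N) (contact force between any of the arm, the fingers and night_light above 0.5 N or contact force between any of the arm, the fingers and charger above 0.5 N or contact force between any of the arm, the fingers and vaporiser above 0.5 N).
It fails at once if the cup, paperweight, bottle or pencil box is moved over 10 mm, lifted or tipped (distance of any of cup, paperweight, bottle, pencil_box from where it was at the start of the episode above 0.01 m or angle between any of cup, paperweight, bottle, pencil_box's own z axis and vertical above 0.15 rad).
It also fails if it takes over 32 s, if anything falls off the work surface, if the arm or the gripper's body presses on something with over 40 N, if the wrist force passes 120 N, or if a joint passes its speed limit or range.

## Working session

There is one attempt and no reset: what is moved stays moved. The work goes in short steps, Python scripts to look and compute and a tool call to move; the robot and the scene stay as the last step left them, time stands still between calls to the robot, and variables do not carry over. Pictures are saved under pics/ and viewed, at most 10 in all, crops included, and the job is handed in when it is done.

Besides the shell and the picture viewer there is one more tool, called after "Request:" as name(argument=value, ...), one argument or row to a line, values as JSON. apply_moves: Moves the arm, as the interface text tells. Its arguments: {"type":"object","properties":{"deltas":{"type":"array"},"grip_force":{"type":"number"}},"required":["deltas"]}

```bash
mkdir -p pics; python3 - <<'E'
from bench import *
import cv2
for n in ("scene","top"):
    im=snapshot(n); cv2.imwrite(f"pics/{n}0.png",im[:,:,::-1])
    print(n,camera_info(n))
print(camera_info("wrist")); print(sense())
E
```

```text
scene {'vertical_fov': 51.57453532446286, 'cx': 273.09327866880494, 'cy': 211.98941307895697, 'origin': array([1070.54388373, -248.46930934,  905.23175826]), 'rotation': array([30.92060798,  0.75100373, 66.5500071 ])}
top {'vertical_fov': 45.71983337096799, 'cx': 281.0211610411598, 'cy': 205.15712498612112, 'origin': array([ 393.50059053,  -50.72586743, 1152.5076573 ]), 'rotation': array([ 11.75518167,   0.23141458, -83.73916776])}
{'vertical_fov': 71.41738803498995, 'cx': 276.9847173593803, 'cy': 207.22636082966946, 'tool_from_camera': array([[ 4.21202161e-04,  9.50758835e-01,  3.09931380e-01,
         8.04107277e+01],
       [ 9.99999841e-01, -2.84415739e-04, -4.86531302e-04,
        -4.26505986e-01],
       [-3.74424571e-04,  3.09931536e-01, -9.50758804e-01,
        -1.63798474e+02],
       [ 0.00000000e+00,  0.00000000e+00,  0.00000000e+00,
         1.00000000e+00]])}
{'time': 0.1, 'joint_pos': array([-7.57678670e+01,  7.50937716e+00,  8.53232003e+01,  5.54377488e-04,
        8.72609752e+01, -4.89445955e+00]), 'qd': array([ 0.04532891,  0.00390491, -0.17580784,  0.00601114, -0.01852167,
        0.05207521]), 'joint_efforts': array([ 8.76051527e-04, -5.70953214e+01, -5.01941264e+01, -2.66668667e-04,
        8.09808058e-03, -3.12031318e-05]), 'tool_pos': array([ 196.47490684, -566.3627684 ,  207.16245129]), 'tcp_rot': array([-1.79906836e+02, -8.53365147e-03,  1.91265587e+01]), 'ft_force': array([-0.09756212,  0.78597438,  0.22561679]), 'wrist_torque': array([ 0.00090675, -0.00817027, -0.00586913]), 'grip_force': 0.0, 'finger_gap': 85.73266505684823}
```

View pics/scene0.png

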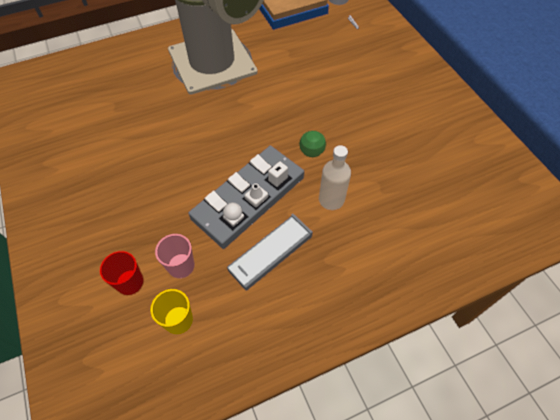

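View pics/top0.png

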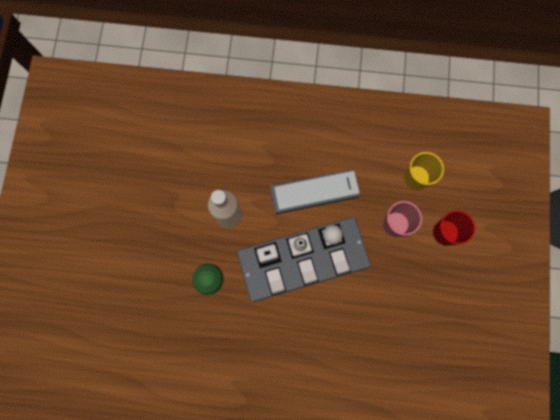

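Both views show the dome-shaped night-light at the end next to the pink cup: scene (233,212), top (333,235). Its rocker is at scene (216,202), top (341,262). The top picture's right is world −y, so this should be switch2. Next I triangulate the rockers.

```bash
cat > h.py <<'E'
import numpy as np, cv2
from bench import *
from scipy.spatial.transform import Rotation as R
def pose(n):
    c=camera_info(n)
    if n=="wrist":
        s=sense(); T=c["tool_from_camera"]; Rt=R.from_euler("xyz",s["tcp_rot"],degrees=True).as_matrix()
        return c,Rt@T[:3,:3],Rt@T[:3,3]+s["tool_pos"]
    return c,R.from_euler("xyz",c["rotation"],degrees=True).as_matrix(),np.array(c["origin"])
def ray(P,u,v):
    c,Rm,o=P; f=210/np.tan(np.radians(c["vertical_fov"]/2))
    d=Rm@np.array([(u-c["cx"])/f,-(v-c["cy"])/f,-1]); return o,d/np.linalg.norm(d)
def plane(P,u,v,z):
    o,d=ray(P,u,v); return o+d*(z-o[2])/d[2]
def tri(r1,r2):
    (o1,d1),(o2,d2)=r1,r2; t=np.linalg.lstsq(np.c_[d1,-d2],o2-o1,rcond=None)[0]
    a,b=o1+t[0]*d1,o2+t[1]*d2; return (a+b)/2,np.linalg.norm(a-b)
def blobs(im,box,lo,hi=256,amin=40,sat=40):
    x0,y0,x1,y1=box; h=cv2.cvtColor(im,cv2.COLOR_RGB2HSV)
    m=((h[:,:,2]>=lo)&(h[:,:,2]<hi)&(h[:,:,1]<sat)).astype(np.uint8); k=np.zeros_like(m); k[y0:y1,x0:x1]=m[y0:y1,x0:x1]
    n,_,st,ce=cv2.connectedComponentsWithStats(k)
    return [(ce[i].round(1),st[i,4],st[i,:4]) for i in range(1,n) if st[i,4]>=amin]
E
python3 - <<'E'
from h import *
S=cv2.imread("pics/scene0.png")[:,:,::-1].copy();T=cv2.imread("pics/top0.png")[:,:,::-1].copy()
for n,im,b in(("s",S,(185,140,310,245)),("t",T,(235,215,375,305))):
    for x in blobs(im,b,185):print(n,x)
x=np.hstack([cv2.resize(S[140:250,185:310],None,fx=3.2,fy=3.2),cv2.resize(T[215:325,235:360+15],None,fx=2.85,fy=3.2)])
cv2.imwrite("pics/crop.png",x[:,:,::-1])
PS,PT=pose("scene"),pose("top")
print(PS[1][:,2],PT[1][:,2])
print("cup",plane(PT,405,218,85),plane(PS,174,244,85)); print(plane(PT,341,262,43),plane(PS,216,202,43))
E
```

```text
s (array([260.1, 163.4]), np.int32(187), array([251, 155,  20,  18], dtype=int32))
s (array([277.9, 169. ]), np.int32(138), array([269, 162,  18,  15], dtype=int32))
s (array([238.2, 181.5]), np.int32(197), array([228, 172,  21,  19], dtype=int32))
s (array([256.3, 195.4]), np.int32(116), array([245, 184,  23,  20], dtype=int32))
s (array([222.6, 204.3]), np.int32(372), array([205, 191,  36,  26], dtype=int32))
s (array([285.3, 234.2]), np.int32(688), array([258, 218,  49,  27], dtype=int32))
t (array([266.6, 253.2]), np.int32(105), array([259, 247,  17,  13], dtype=int32))
t (array([338.1, 256.9]), np.int32(98), array([333, 251,  11,  13], dtype=int32))
t (array([306. , 266.5]), np.int32(103), array([300, 261,  12,  12], dtype=int32))
t (array([273.5, 276. ]), np.int32(106), array([268, 270,  12,  13], dtype=int32))
[ 0.47588449 -0.19417015  0.85780645] [-0.20208396 -0.02614841  0.97901907]
cup [ 614.67049207 -293.41486389   85.        ] [ 602.99090761 -285.74072041   85.        ]
[ 508.73633516 -167.60740098   43.        ] [ 512.74975741 -165.06906489   43.        ]
```

View pics/crop.png

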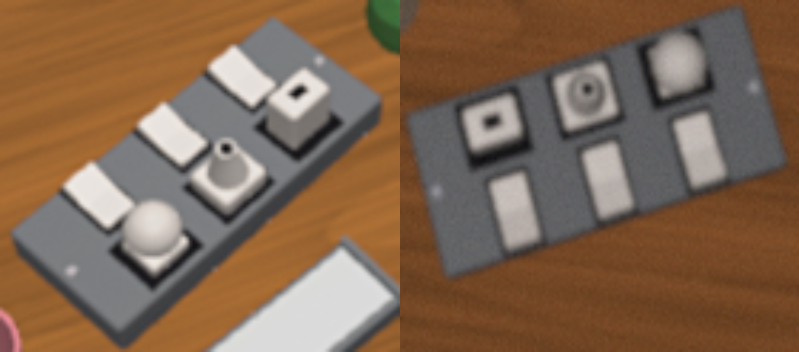

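The crop confirms the dome light at the cup end, with the vaporiser in the middle and the charger at the far end. The rockers run the way the board does. Next come the board axes and the rocker centre by triangulation.

```bash
python3 - <<'E'
from h import *
S=cv2.imread("pics/scene0.png")[:,:,::-1].copy();T=cv2.imread("pics/top0.png")[:,:,::-1].copy()
PS,PT=pose("scene"),pose("top")
s=sorted([x for x in blobs(S,(185,140,268,200),150) ],key=lambda x:x[0][0])
t=sorted([x for x in blobs(T,(235,215,375,305),140) ],key=lambda x:x[0][0])
for x in s:print("s",x)
for x in t:print("t",x)
tc=[x for x in t if x[0][1]>258]
# left, middle rockers in both views: +y one is top-left, scene-right
for a,b in (((260.1,163.4),tc[0][0]),((238.2,181.5),tc[1][0])):
    print(tri(ray(PS,*a),ray(PT,*b)))
W=np.array([plane(PT,*x[0],42.5) for x in tc]);print(W)
d=W[0]-W[-1];print("len",np.linalg.norm(d),"yaw y-axis",np.degrees(np.arctan2(-d[0],d[1])))
E
```

```text
s (array([213.2, 196.3]), np.int32(94), array([205, 191,  18,   9], dtype=int32))
s (array([238.5, 181.7]), np.int32(210), array([228, 172,  22,  19], dtype=int32))
s (array([256.8, 192.7]), np.int32(195), array([245, 183,  23,  17], dtype=int32))
s (array([259.7, 163.3]), np.int32(189), array([250, 154,  18,  19], dtype=int32))
t (array([266.8, 252.8]), np.int32(202), array([257, 245,  20,  17], dtype=int32))
t (array([274.9, 280.2]), np.int32(263), array([267, 269,  17,  23], dtype=int32))
t (array([299.2, 244.8]), np.int32(180), array([289, 235,  22,  20], dtype=int32))
t (array([307.3, 270.5]), np.int32(260), array([299, 260,  17,  23], dtype=int32))
t (array([331.9, 234.4]), np.int32(199), array([325, 227,  15,  17], dtype=int32))
t (array([339.7, 261.1]), np.int32(259), array([331, 250,  18,  23], dtype=int32))
(array([452.59167785, -26.89060874,  45.91056834]), np.float64(1.4993371469032595))
(array([481.43514771, -95.8380111 ,  45.84194642]), np.float64(1.8620857715112344))
[[ 452.99372219  -26.09751319   42.5       ]
 [ 481.95358216  -95.07514313   42.5       ]
 [ 510.46400792 -164.61942186   42.5       ]]
len 149.97050684212724 yaw y-axis 22.532696058275114
```

Request:
apply_moves(
  deltas=[
    [0,0,0,0,0,-0.74,0],
    [0.95,-0.56,0,0,0,0,0],
    [0.95,-0.56,0,0,0,0,0],
    [0.95,-0.56,0,0,0,0,0],
    [0.95,-0.56,0,0,0,0,0],
    [0.95,-0.56,0,0,0,0,0],
    [0.95,-0.56,0,0,0,0,0],
    [0.95,-0.56,0,0,0,0,0],
  ],
  grip_force=20,
)

```text
time: 1.1
tool_pos: [336.2, -380.7, 207.6]
tcp_rot: [-180.0, 0.0, 22.5]
ft_force: [0.5, -0.4, 0.3]
finger_gap: 0.2
grip_force: 0.0
```

Request:
apply_moves(
  deltas=[
    [0.95,-0.56,0,0,0,0,0],
    [0.95,-0.56,0,0,0,0,0],
    [0.95,-0.56,0,0,0,0,0],
    [0.95,-0.56,0,0,0,0,0],
    [0.95,-0.56,0,0,0,0,0],
    [0.95,-0.56,0,0,0,0,0],
    [0.5,-0.3,0,0,0,0,0],
    [0,0,0,0,0,0,0],
  ],
)

```text
time: 2.1
tool_pos: [465.8, -208.6, 207.8]
tcp_rot: [-180.0, 0.0, 22.6]
ft_force: [-0.7, -0.5, -0.2]
finger_gap: -0.1
grip_force: 0.0
```

```bash
python3 - <<'E'
from h import *
P=pose("wrist"); s=sense(); print({k:s[k] for k in("time","tool_pos","tcp_rot","ft_force","finger_gap")})
im=snapshot("wrist"); cv2.imwrite("pics/w1.png",im[:,:,::-1])
np.savez("w1.npz",R=P[1],o=P[2])
for x in blobs(im,(0,0,560,420),140,amin=300):print(x,plane(P,*x[0],42.5).round(1))
E
```

```text
{'time': 2.1, 'tool_pos': array([ 465.79121062, -208.61338717,  207.82807889]), 'tcp_rot': array([-1.79981862e+02,  3.00351820e-02,  2.26215570e+01]), 'ft_force': array([-0.72730652, -0.46172516, -0.15387138]), 'finger_gap': -0.051654371587642876}
(array([184.8,  99.8]), np.int32(22264), array([ 49,  44, 266, 113], dtype=int32)) [513.6 -82.7  42.5]
(array([255.3, 131.8]), np.int32(1235), array([242, 109,  27,  47], dtype=int32)) [ 511.7 -163.5   42.5]
(array([ 38.1, 346.4]), np.int32(2606), array([  0, 320, 102,  56], dtype=int32)) [122.1  11.5  42.5]
```

View pics/w1.png

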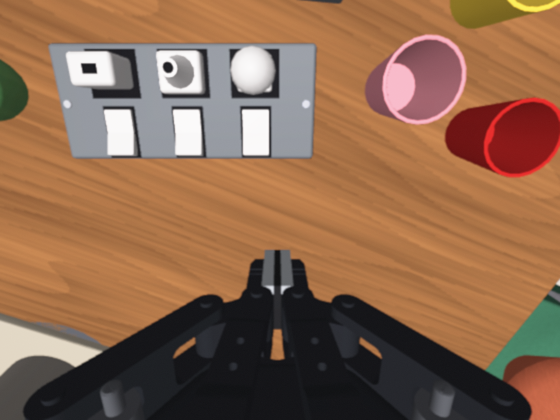

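The wrist view shows the board square to the hand, the night-light at (253,70), its rocker at (255,132) and the shut fingertips at (277,265). The rocker centre agrees with the top view to about 1 mm. I'll move above its near half and go down part way.

Request:
apply_moves(
  deltas=[
    [0.73,-0.4,0,0,0,0,0],
    [0.73,-0.4,0,0,0,0,0],
    [0,0,0.9,0,0,0,0],
    [0,0,0.9,0,0,0,0],
    [0,0,0.9,0,0,0,0],
    [0,0,0.9,0,0,0,0],
    [0,0,0.4,0,0,0,0],
    [0,0,0,0,0,0,0],
  ],
)

```text
time: 3.15
tool_pos: [496.0, -170.7, 87.5]
tcp_rot: [-179.9, 0.1, 22.5]
ft_force: [0.3, 1.1, -0.2]
finger_gap: -0.3
grip_force: 0.0
```

```bash
python3 - <<'E'
from h import *
PT=pose("top"); d=np.load("w1.npz"); P1=(camera_info("wrist"),d["R"],d["o"])
print("rocker top/w1",tri(ray(PT,339.7,261.1),ray(P1,255.3,131.8)))
P=pose("wrist"); s=sense(); print({k:s[k] for k in("time","tool_pos","tcp_rot","ft_force")})
im=snapshot("wrist"); cv2.imwrite("pics/w2.png",im[:,:,::-1])
E
```

```text
rocker top/w1 (array([ 511.10017146, -164.08856459,   41.2038588 ]), np.float64(1.6613832580812895))
{'time': 3.15, 'tool_pos': array([ 496.01505643, -170.69813177,   87.46647675]), 'tcp_rot': array([-1.79936243e+02,  7.39834263e-02,  2.24667972e+01]), 'ft_force': array([ 0.33229174,  1.09173684, -0.18973327])}
```

View pics/w2.png

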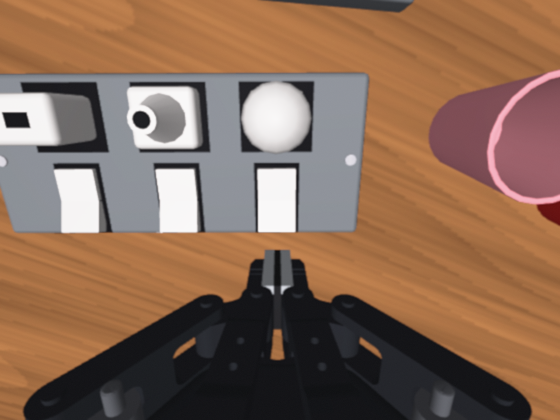

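The fingertip is in line with the night-light's rocker (both at column 277), and the triangulated rocker height of 41 mm fits. I'll lower it to just above and then press in small steps.

Request:
apply_moves(
  deltas=[
    [0.05,0,0.35,0,0,0,0],
    [0,0,0.35,0,0,0,0],
    [0,0,0.1,0,0,0,0],
    [0,0,0.06,0,0,0,0],
    [0,0,0.04,0,0,0,0],
    [0,0,0,0,0,0,0],
  ],
)

```text
time: 3.95
tool_pos: [498.4, -169.7, 61.2]
tcp_rot: [180.0, -0.0, 22.5]
ft_force: [-0.2, 0.2, -0.3]
finger_gap: 0.3
grip_force: 0.0
```

Request:
apply_moves(
  deltas=[
    [0,0,0.05,0,0,0,0],
    [0,0,0.05,0,0,0,0],
    [0,0,0,0,0,0,0],
  ],
)

```text
time: 4.32
tool_pos: [498.2, -169.6, 57.9]
tcp_rot: [-180.0, 0.0, 22.5]
ft_force: [-0.6, -1.2, 0.3]
finger_gap: -0.2
grip_force: 0.0
```

Request:
apply_moves(
  deltas=[
    [0,0,0.04,0,0,0,0],
    [0,0,0.03,0,0,0,0],
    [0,0,0,0,0,0,0],
  ],
)

```text
time: 4.7
tool_pos: [498.2, -169.6, 55.9]
tcp_rot: [-180.0, 0.0, 22.5]
ft_force: [0.4, -0.6, 0.4]
finger_gap: 0.4
grip_force: 0.0
```

Request:
apply_moves(
  deltas=[
    [0,0,0.03,0,0,0,0],
    [0,0,0,0,0,0,0],
  ],
)

```text
time: 4.95
tool_pos: [498.2, -169.6, 55.0]
tcp_rot: [-180.0, 0.0, 22.5]
ft_force: [-0.5, 0.1, -0.7]
finger_gap: 0.3
grip_force: 0.0
```

Request:
apply_moves(
  deltas=[
    [0,0,0.03,0,0,0,0],
  ],
)

```text
time: 5.08
tool_pos: [498.4, -169.7, 54.3]
tcp_rot: [180.0, -0.0, 22.5]
ft_force: [0.7, -0.5, 0.1]
finger_gap: 0.3
grip_force: 0.0
```

Request:
apply_moves(
  deltas=[
    [0,0,0.03,0,0,0,0],
  ],
)

```text
time: 5.2
tool_pos: [498.3, -169.7, 53.2]
tcp_rot: [-180.0, 0.0, 22.5]
ft_force: [-0.6, 0.8, -0.1]
finger_gap: 0.2
grip_force: 0.0
```

```bash
python3 - <<'E'
from h import *
s=sense(); print({k:s[k] for k in("time","tool_pos","ft_force","wrist_torque")})
im=snapshot("wrist"); cv2.imwrite("pics/w3.png",cv2.resize(im[120:340,180:400],None,fx=2.6,fy=2.6)[:,:,::-1])
s=sense(); print(s["ft_force"])
E
```

```text
{'time': 5.2, 'tool_pos': array([ 498.26871315, -169.68521303,   53.23894997]), 'ft_force': array([-0.60780383,  0.84187356, -0.09463791]), 'wrist_torque': array([-0.03653366, -0.02309447, -0.06717726])}
[ 0.06460711 -0.39450456 -0.45065009]
```

View pics/w3.png

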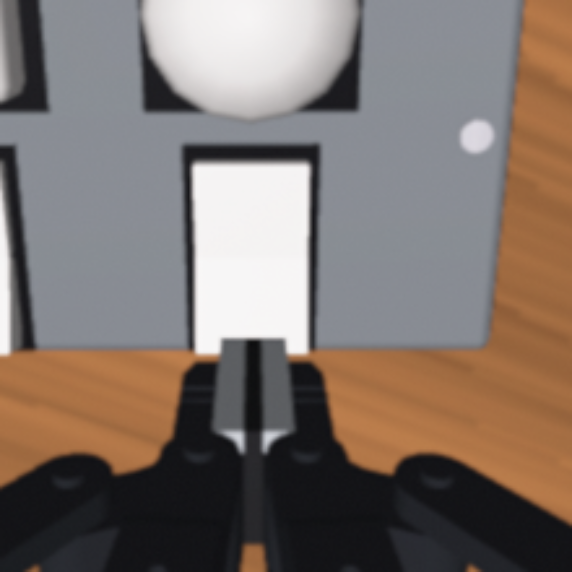

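The crop shows the fingertip edge at about (253,340), by the rocker's outer end. I can't tell from it whether the rocker has moved, and there's no force reading yet. I'll check from the side with the fixed cameras.

```bash
python3 - <<'E'
from h import *
S=snapshot("scene");T=snapshot("top")
x=np.hstack([cv2.resize(S[150:250,170:270],(400,400),interpolation=2),cv2.resize(T[210:310,280:380],(400,400),interpolation=2)])
cv2.imwrite("pics/st.png",x[:,:,::-1])
PT=pose("top");PS=pose("scene");s=sense()
Rt=R.from_euler("xyz",s["tcp_rot"],degrees=True).as_matrix()
def proj(P,X):
    c,Rm,o=P;p=Rm.T@(X-o);f=210/np.tan(np.radians(c["vertical_fov"]/2));return np.array([c["cx"]-f*p[0]/p[2],c["cy"]+f*p[1]/p[2]])
for q in([0,0,14],[11,0,14],[0,0,0],[0,0,-20]):
    X=Rt@np.array(q)+s["tool_pos"]; print(q,((proj(PS,X)-[170,150])*4).round(),((proj(PT,X)-[280,210])*4).round())
E
```

```text
[0, 0, 14] [169. 195.] [245. 228.]
[11, 0, 14] [182. 206.] [239. 209.]
[0, 0, 0] [166. 182.] [248. 226.]
[0, 0, -20] [161. 163.] [252. 223.]
```

View pics/st.png

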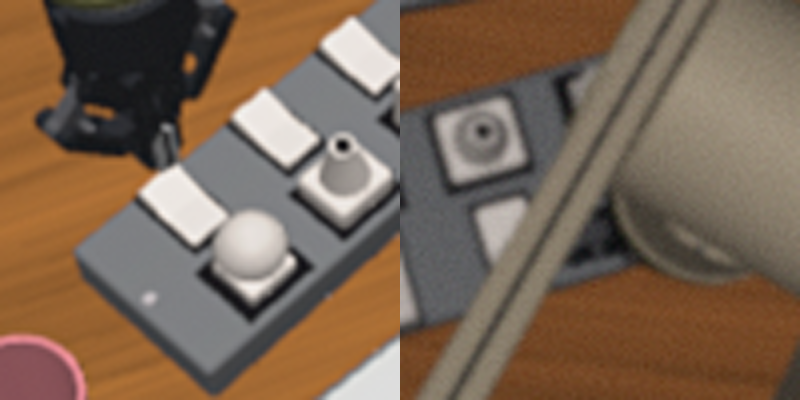

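Scene crop: the fingertip at (163,165) looks to be still above and short of the rocker at (185,205), and the rocker still looks off. So I'll triangulate where the tip really is.

```bash
python3 - <<'E'
from h import *
PW=pose("wrist");PS=pose("scene");s=sense()
Rt=R.from_euler("xyz",s["tcp_rot"],degrees=True).as_matrix()
for sc in((163,168),(175,160),(168,165)):
    for w in((277.3,250.8),(290,250.8)):
        X,e=tri(ray(PS,170+sc[0]/4,150+sc[1]/4),ray(PW,*w)); print(sc,w,X.round(1),"tool",(Rt.T@(X-s["tool_pos"])).round(1),"gap",round(e,1))
im=snapshot("wrist"); x=im[230:330,227:327]; cv2.imwrite("pics/w4.png",cv2.resize(x,(600,600),interpolation=cv2.INTER_CUBIC)[:,:,::-1])
# rocker2 ends in this picture: row profile along column 265
print(im[165:262,277].mean(1).round().astype(int).tolist())
# same rows on w2 rocker
w2=cv2.imread("pics/w2.png"); print(w2[155:245,277].mean(1).round().astype(int).tolist())
E
```

```text
(163, 168) (277.3, 250.8) [ 502.6 -168.4   70.7] tool [  4.6   0.5 -17.5] gap 5.2
(163, 168) (290, 250.8) [ 513.4 -170.4   87.6] tool [ 13.8   6.5 -34.4] gap 3.7
(175, 160) (277.3, 250.8) [ 514.1 -163.2   93. ] tool [ 17.2   0.1 -39.8] gap 2.5
(175, 160) (290, 250.8) [ 523.2 -165.   107.1] tool [ 24.8   5.3 -53.9] gap 1.3
(168, 165) (277.3, 250.8) [ 507.3 -166.2   79.6] tool [  9.7   0.3 -26.4] gap 3.9
(168, 165) (290, 250.8) [ 517.4 -168.2   95.4] tool [ 18.3   6.  -42.2] gap 2.6
[151, 135, 135, 141, 143, 143, 142, 143, 141, 124, 77, 37, 28, 28, 28, 36, 79, 143, 210, 242, 245, 244, 244, 244, 244, 244, 243, 244, 244, 243, 244, 243, 244, 243, 244, 243, 244, 243, 244, 243, 243, 243, 243, 243, 243, 243, 243, 243, 243, 243, 243, 243, 243, 244, 245, 246, 246, 246, 246, 246, 246, 246, 246, 246, 246, 246, 246, 246, 246, 246, 246, 246, 246, 246, 246, 246, 246, 246, 246, 246, 246, 246, 247, 247, 231, 112, 17, 14, 15, 17, 15, 17, 18, 16, 16, 16, 17]
[149, 150, 149, 149, 150, 151, 147, 121, 59, 27, 28, 31, 66, 150, 229, 246, 247, 247, 247, 247, 247, 247, 247, 247, 246, 247, 246, 247, 247, 247, 247, 247, 246, 246, 246, 246, 246, 246, 246, 246, 246, 246, 246, 246, 246, 247, 248, 248, 248, 248, 248, 248, 248, 248, 248, 248, 248, 248, 248, 248, 248, 248, 248, 248, 248, 248, 248, 248, 248, 248, 248, 248, 248, 248, 249, 249, 238, 158, 117, 122, 126, 129, 131, 131, 128, 125, 124, 126, 128, 132]
```

View pics/w4.png

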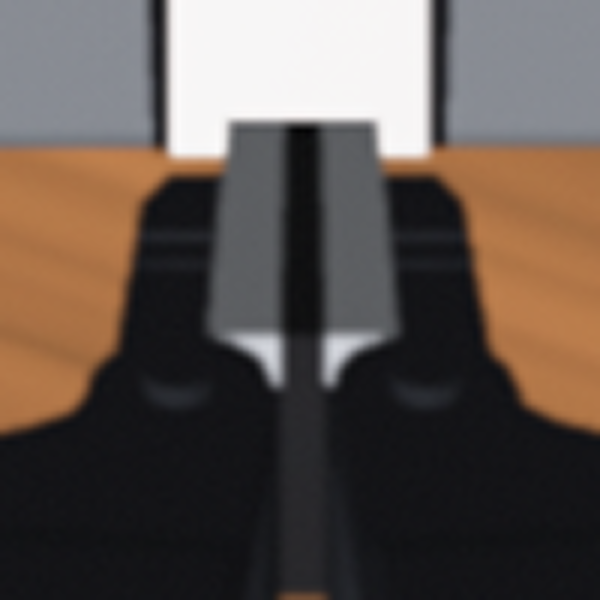

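A single vertical finger face fits both views, since the shut fingers then come out 28–29 mm wide, as they should. It puts the tip about 25 mm behind the stated TCP, so about 78 mm high, and that explains why there is no contact. I'll keep going down gently and let the force and the camera decide.

Request:
apply_moves(
  deltas=[
    [0,0,0.04,0,0,0,0],
    [0,0,0.04,0,0,0,0],
    [0,0,0.04,0,0,0,0],
    [0,0,0,0,0,0,0],
  ],
)

```text
time: 5.9
tool_pos: [498.1, -169.6, 49.5]
tcp_rot: [-180.0, 0.0, 22.5]
ft_force: [-0.5, 0.9, -0.4]
finger_gap: 0.1
grip_force: 0.0
```

Request:
apply_moves(
  deltas=[
    [0,0,0.04,0,0,0,0],
    [0,0,0.04,0,0,0,0],
    [0,0,0,0,0,0,0],
  ],
)

```text
time: 6.28
tool_pos: [498.2, -169.6, 47.1]
tcp_rot: [-180.0, 0.0, 22.5]
ft_force: [-0.7, -0.2, -0.3]
finger_gap: -0.1
grip_force: 0.0
```

There's no force even at TCP z = 47, where the stated tip length would already be inside the board. So the tip really is higher.

Request:
apply_moves(
  deltas=[
    [0,0,0.12,0,0,0,0],
    [0,0,0.12,0,0,0,0],
    [0,0,0.12,0,0,0,0],
    [0,0,0.06,0,0,0,0],
    [0,0,0,0,0,0,0],
  ],
)

```text
time: 6.9
tool_pos: [498.1, -169.6, 34.5]
tcp_rot: [-180.0, 0.0, 22.5]
ft_force: [0.9, 0.1, -0.1]
finger_gap: -0.1
grip_force: 0.0
```

```bash
python3 - <<'E'
from h import *
s=sense(); print(s["time"],s["tool_pos"],s["ft_force"])
im=snapshot("wrist");S=snapshot("scene")
x=np.hstack([cv2.resize(im[100:340,157:397],(400,400)),cv2.resize(S[150:250,170:270],(400,400),interpolation=2)])
cv2.imwrite("pics/w5.png",x[:,:,::-1])
E
```

```text
6.9 [ 498.14131625 -169.60626583   34.4591929 ] [ 0.94972874  0.08958378 -0.1217248 ]
```

View pics/w5.png

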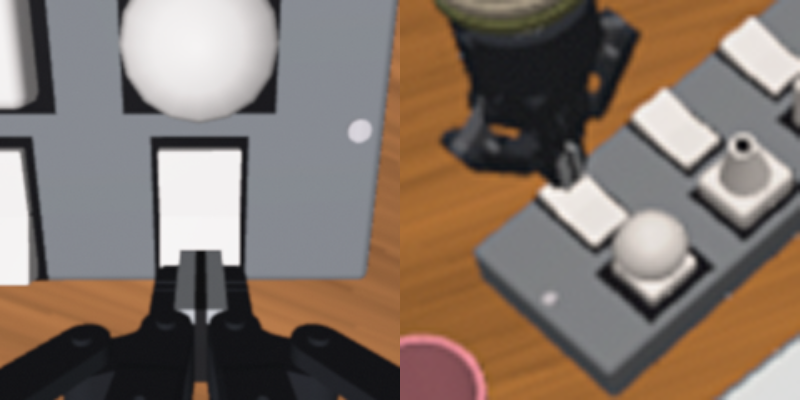

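The wrist crop shows the tip over the rocker's outer half. In the scene crop it is at (570,183), just above the rocker and clear of everything else. I'll carry on in small steps.

Request:
apply_moves(
  deltas=[
    [0,0,0.1,0,0,0,0],
    [0,0,0.1,0,0,0,0],
    [0,0,0.05,0,0,0,0],
    [0,0,0,0,0,0,0],
  ],
)

```text
time: 7.5
tool_pos: [498.1, -169.6, 26.9]
tcp_rot: [-180.0, 0.0, 22.5]
ft_force: [0.1, 0.5, -0.3]
finger_gap: -0.1
grip_force: 0.0
```

Request:
apply_moves(
  deltas=[
    [0,0,0.04,0,0,0,0],
    [0,0,0.04,0,0,0,0],
  ],
)

```text
time: 7.75
tool_pos: [498.4, -169.7, 24.8]
tcp_rot: [180.0, -0.0, 22.5]
ft_force: [0.8, -0.2, 0.8]
finger_gap: 0.0
grip_force: 0.0
```

Request:
apply_moves(
  deltas=[
    [0,0,0.04,0,0,0,0],
    [0,0,0.04,0,0,0,0],
  ],
)

```text
time: 8.0
tool_pos: [498.3, -169.7, 22.5]
tcp_rot: [180.0, -0.0, 22.5]
ft_force: [-0.4, 0.5, 2.4]
finger_gap: -0.2
grip_force: 1.0
```

First contact comes at TCP z ≈ 22.5, as predicted. The stop should be near z ≈ 15.

Request:
apply_moves(
  deltas=[
    [0,0,0.04,0,0,0,0],
    [0,0,0.04,0,0,0,0],
  ],
)

```text
time: 8.25
tool_pos: [498.3, -169.8, 20.1]
tcp_rot: [180.0, -0.0, 22.5]
ft_force: [-0.5, -0.4, 2.7]
finger_gap: 0.1
grip_force: 1.1
```

Request:
apply_moves(
  deltas=[
    [0,0,0.04,0,0,0,0],
    [0,0,0.04,0,0,0,0],
  ],
)

```text
time: 8.5
tool_pos: [498.3, -169.8, 17.5]
tcp_rot: [180.0, 0.0, 22.5]
ft_force: [-1.7, -1.0, 2.1]
finger_gap: 0.4
grip_force: 1.1
```

Request:
apply_moves(
  deltas=[
    [0,0,0.03,0,0,0,0],
  ],
)

```text
time: 8.62
tool_pos: [498.3, -169.8, 16.8]
tcp_rot: [180.0, 0.0, 22.5]
ft_force: [-5.1, 0.4, 10.9]
finger_gap: 0.4
grip_force: 5.1
```

Request:
apply_moves(
  deltas=[
    [0,0,0.03,0,0,0,0],
  ],
)

```text
time: 8.75
tool_pos: [498.3, -169.8, 16.7]
tcp_rot: [180.0, 0.0, 22.5]
ft_force: [-8.2, 1.5, 16.9]
finger_gap: 0.2
grip_force: 8.6
```

It has reached the hard stop at 17 N, so I'll draw back straight up and check.

Request:
apply_moves(
  deltas=[
    [0,0,-0.1,0,0,0,0],
    [0,0,-0.4,0,0,0,0],
    [0,0,-0.9,0,0,0,0],
    [0,0,-0.9,0,0,0,0],
    [0,0,-0.9,0,0,0,0],
    [-0.9,0,-0.9,0,0,0,0],
    [-0.9,0,0,0,0,0,0],
    [0,0,0,0,0,0,0],
  ],
)

```text
time: 9.75
tool_pos: [447.8, -190.9, 139.7]
tcp_rot: [179.9, -0.0, 22.4]
ft_force: [-0.6, -0.0, 0.9]
finger_gap: 0.0
grip_force: 0.0
```

```bash
python3 - <<'E'
from h import *
s=sense(); print(s["time"],s["tool_pos"],s["ft_force"])
im=snapshot("wrist");S=snapshot("scene")
x=np.hstack([cv2.resize(im[0:300,30:330],(400,400)),cv2.resize(S[130:270,170:310],(400,400),interpolation=2)])
cv2.imwrite("pics/end.png",x[:,:,::-1])
E
```

```text
9.75 [ 447.78905665 -190.94443764  139.73483246] [-0.59850172 -0.01673614  0.91584385]
```

View pics/end.png

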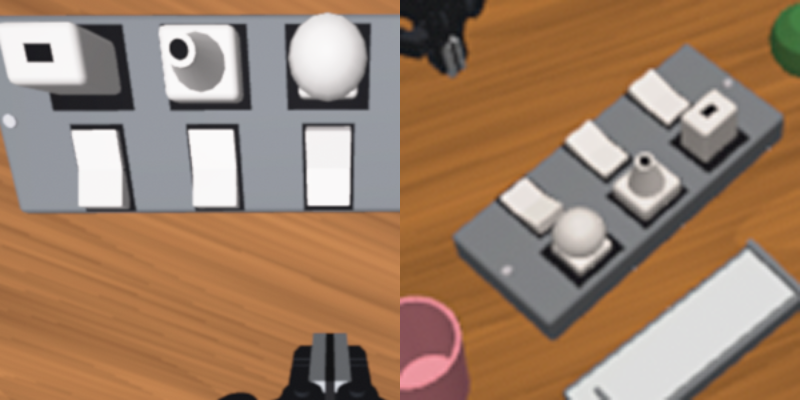

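The picture shows the night-light's rocker tipped over, with its far half up and shaded at wrist (328,145) and scene (532,205). The other two rockers are unchanged, nothing else has moved, and the hand is clear.

```bash
python3 -c "from bench import hand_in; print(hand_in())"
```

```text
the job is handed in; nothing more can be done
None
```

I pressed the night-light's switch (switch2, the right-hand one by the pink cup) to its hard stop at about 17 N. The last pictures show it fully over and the other two still off, and I handed the job in with the hand clear; no verdict came back.

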